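# Shut the lids of the weekly pill organiser

## Robot

A 7-joint arm with a two-finger parallel gripper is mounted at the origin on the work surface. World frame = base frame: x ahead of the robot, y to its left, z up, the work surface at z = 0. Lengths are in m, angles in rad, forces in N, time in s.
With the tool pointing down it reaches from about 0.4 to 0.875 m from the base axis. Payload 19.3 kg.
Tool frame: the origin (TCP) lies midway between the tips of the shut fingers; the grasp point (between the pads) lies 19 mm behind it (bot.pinch_z is the distance from the TCP to the grasp point, in m); z points along the fingers, y is the direction in which the jaws open and shut (so a half turn about z gives the same grasp; the last joint's range is limited). The gripper opens to 85 mm and grips with 20 to 120 N. Pads are 22 mm wide; open, the fingers measure 114 mm over their backs; the gripper's body (76 mm by 85 mm) begins 54 mm behind the grasp point. The pads swing forward as they close: fully open they stand 13 mm farther back than shut.
Start: joints at [1.114, 0.521, -0.036, 1.599, 0.021, 1.021, -0.113], TCP at [0.236, -0.579, 0.231] pointing down, gripper open.
Joint ranges: [-2.91, 2.91], [-0.3, 2.13], [-1.5, 1.42], [0.17, 2.43], [-1.26, 4.41], [0.16, 1.93], [-2.52, 2.52]. Speed limits (rad/s): [1.89, 1.89, 2.39, 2.39, 3.01, 3.01, 3.01].

## Interface

Orientations are given as [roll, pitch, yaw] about the fixed x, y, z axes, in that order (R = Rz(yaw) Ry(pitch) Rx(roll)).
In Python, from workcell import bot gives the robot as it stands. The module is installed in compiled form; this text tells all that it offers.
- The arm moves only by the tool move_arm, never from a script. Its argument "moves" is text: rows parted by semicolons, each of 4 numbers parted by spaces: the shift along the tool's x, y, z in mm, then the turn about the tool's z in rad. In form: dx dy dz yaw; .... A call has exactly 10 rows; each row is the pose to reach, as a shift and turn from the pose commanded when the call began, along the tool's axes at that moment; what a row does not reach only later rows make up. A row lasts 1/12 s, in which the tool goes at most 41.7 mm and 7.16 degrees, less where a joint would pass 70% of its speed; a pose out of reach is approached as far as the arm can. A call with a gripper value outside its range is refused whole. "grip" is the opening, from 0 (shut) to 1 (fully open), set as the call begins (left out, the last holds). The fingers move at their own pace and stop on an object; "grip_force" is the grip in N (left out, the last holds). Time passes only in rows, so rows that repeat a pose let the fingers close, or fill a call up. It gives the time, the measured TCP pose, the force and the opening at its end, in the units of the state.
- bot.observe(): the state, without advancing time (a new reading comes with each control period).
- bot.grab_frame(name): name is "side" or "top" or "wrist"; returns a dict with "frame" (480x640x3 uint8, red, green, blue), "z_map" (480x640 float32, m along the optical axis (not along the pixel's ray), 0 where there is no reading), "K" (3x3 intrinsics, pixels), "eye" and "attitude" of the camera in the world. Camera axes: x right, y up, looking along -z (the intrinsics and any distortion apply to the point x, -y, -z); pixel columns grow to the right and rows downward; lengths in m; the calibration is good to about 2 mm. A picture is of the moment at which its call begins.
- bot.job_done(): hands the job in, once; it reports no verdict.
Trained networks look in a picture, given as the dict that the camera call returned (one of the last four; its "shot" number tells which), for a name from the list of things; names that differ only in an ending like _2 or _b are one class to them, and where a whole thing is asked for, a point or a joint stands for the part that bears it (a point fixed in the world has none). Each returns a list of dicts, best first, with "conf" (0 to 1); they miss things now and then, are a little off and sometimes report something else, mostly with a low value. They report only what shows in the picture. A call takes as long as a camera call.
- bot.search_frame(picture, label): "at" ([column, row] in pixels, amid what is visible of it).
- bot.pinpoint(picture, label): "at" ([column, row] in pixels: a listed point, or the origin of a listed thing).
The state is a dict: "clock": time; "qpos": joint angles; "qd": joint speeds; "joint_efforts": joint torques, N m; "position": TCP position; "tool_rot": TCP orientation; "force": force on the tool from outside, world axes, zero at the start; "moment": the same for the moment, N m; "grip_width": finger opening in m.
Only numpy, scipy, OpenCV 4.12 (cv2) and the standard library are available. Lean on these libraries where they do the work, as an engineer would, in place of code of your own. Each camera call takes 0.05 s, during which the arm holds its last target. There are 200 camera calls.

## Task

The weekly pill organiser has just been filled and its seven lids still stand ajar. Run a fingertip along the row in one pass, from the left-hand end to the right-hand end as seen from the robot, gently pressing each lid fully shut in turn and keeping close over the row from the first lid to the last; then move clear. Do not lift or shift the organiser, and do not disturb the things around it.

Things in the scene. Friction and masses are not known exactly. Their poses are not given: they have to be found in the camera images.
- organiser: weekly pill organiser, loose on the table: a white tray 66 mm deep (its x), 274 mm long (its y) and 37 mm high, about 0.45 kg with its load, split into seven compartments in one row along its length. Origin: centre of the underside. Its x axis points to the side where the lids are hinged (away from the robot, within about 25 degrees), its y axis along the row to the robot's left, z up.
- lid1 (a joint): opening angle of lid 1 of the row (leftmost, at y = 116.1 mm in the organiser's frame), rad: 0 is fully shut, it grows as the free front edge rises. Each lid is a translucent blue-grey plate 36 mm wide (along the row), 65 mm long, 4 mm thick, 2.7 mm from its neighbours, free edge towards the robot with a thumb tab 7 mm longer
- lid2 (a joint): opening angle of lid 2 of the row (counted from the left, at y = 77.4 mm in the organiser's frame), rad: 0 is fully shut, it grows as the free front edge rises. All seven lids share one hinge line, along the row at x = +33 mm, z = 37 mm of the organiser. A shut lid's top face lies 41 mm above the table
- lid3 (a joint): opening angle of lid 3 of the row (counted from the left, at y = 38.7 mm in the organiser's frame), rad: 0 is fully shut, it grows as the free front edge rises. Every lid starts between 0.15 and 0.42 rad, each at its own angle
- lid4 (a joint): opening angle of lid 4 of the row (counted from the left, at y = 0.0 mm in the organiser's frame), rad: 0 is fully shut, it grows as the free front edge rises. All hinges are stiff: about 1.3 N straight down near the free edge closes a lid. No spring, no latch: a lid stays where it is left
- lid5 (a joint): opening angle of lid 5 of the row (counted from the left, at y = -38.7 mm in the organiser's frame), rad: 0 is fully shut, it grows as the free front edge rises; like the others
- lid6 (a joint): opening angle of lid 6 of the row (counted from the left, at y = -77.4 mm in the organiser's frame), rad: 0 is fully shut, it grows as the free front edge rises; like the others
- lid7 (a joint): opening angle of lid 7 of the row (rightmost, at y = -116.1 mm in the organiser's frame), rad: 0 is fully shut, it grows as the free front edge rises; like the others
- lid1_front (a point): middle of the free front edge of lid 1, on its top face, 66 mm from the hinge line; it moves with the lid
- lid2_front (a point): middle of the free front edge of lid 2, on its top face, 66 mm from the hinge line; it moves with the lid
- lid3_front (a point): middle of the free front edge of lid 3, on its top face, 66 mm from the hinge line; it moves with the lid
- lid4_front (a point): middle of the free front edge of lid 4, on its top face, 66 mm from the hinge line; it moves with the lid
- lid5_front (a point): middle of the free front edge of lid 5, on its top face, 66 mm from the hinge line; it moves with the lid
- lid6_front (a point): middle of the free front edge of lid 6, on its top face, 66 mm from the hinge line; it moves with the lid
- lid7_front (a point): middle of the free front edge of lid 7, on its top face, 66 mm from the hinge line; it moves with the lid
- pill_bottle: small amber pill bottle with white cap, 42 mm across, 78 mm high, standing behind the organiser; origin under its centre. Not part of the job.
- vitamin_jar: white jar, 48 mm across, 62 mm high, standing behind the organiser; origin under its centre. Not part of the job.
- teaspoon: thin steel teaspoon about 125 mm long and 30 mm wide lying on the table in front of the organiser; origin on its underside. Not part of the job.
- mug: white mug, 80 mm across, 92 mm high, on the left placemat; origin under its centre. Not part of the job.
- saucer: white saucer, 136 mm across, 16 mm high, on the right placemat; origin under its centre. Not part of the job.
- tumbler: clear tumbler, 68 mm across, 105 mm high, to the right; origin under its centre. Not part of the job.
- sugar_bowl: blue bowl, 90 mm across, 55 mm high, to the left; origin under its centre. Not part of the job.

How it is judged:
On the way, in this order (a step that is already met when the one before it is completed fails the run):
1. lid 1 from the left is pressed shut (within 0.06 rad), the next one not yet (value of joint lid1 below 0.06 rad), for 0.05 s.
2. lid 2 from the left is pressed shut (within 0.06 rad), the next one not yet (value of joint lid2 below 0.06 rad), for 0.05 s.
3. lid 3 from the left is pressed shut (within 0.06 rad), the next one not yet (value of joint lid3 below 0.06 rad), for 0.05 s.
4. lid 4 from the left is pressed shut (within 0.06 rad), the next one not yet (value of joint lid4 below 0.06 rad), for 0.05 s.
5. lid 5 from the left is pressed shut (within 0.06 rad), the next one not yet (value of joint lid5 below 0.06 rad), for 0.05 s.
6. lid 6 from the left is pressed shut (within 0.06 rad), the next one not yet (value of joint lid6 below 0.06 rad), for 0.05 s.
7. lid 7 from the left is pressed shut (within 0.06 rad), the next one not yet (value of joint lid7 below 0.06 rad), for 0.05 s.
At the end, for the whole second after the job is handed in: all seven lids are shut to within 0.06 rad (front edge less than 4 mm up), and the organiser rests flat on the table within 25 mm of where it stood (value of joint each of lid1, lid2, lid3, lid4, lid5, lid6, lid7 below 0.06 rad and distance of organiser from where it was at the start of the episode below 0.025 m and height (world z) of organiser below 0.006 m and angle between organiser's own z axis and vertical below 0.06 rad and linear speed of organiser below 0.02 m/s); the robot touches nothing.
It fails at once if the organiser is lifted by more than 10 mm or tipped by more than 0.15 rad (height (world z) of organiser above 0.01 m or angle between organiser's own z axis and vertical above 0.15 rad).
It fails at once if the organiser is shifted by more than 30 mm (distance of organiser from where it was at the start of the episode above 0.03 m).
It fails at once if the organiser is pressed harder than 40 N, which would crack a lid (contact force between any of the fingers, the arm and organiser above 40 N).
It fails at once if between the first lid's shutting and the last one's the hand leaves the row: the grasp point is over 0.17 m above the table or over 0.25 m from the organiser (value of joint lid1 below 0.06 rad and not (value of joint lid7 below 0.06 rad) and (height (world z) of the grasp point above 0.17 m or distance between the grasp point and organiser above 0.25 m)).
It fails at once if one of the things standing around is moved by more than 25 mm (distance of any of pill_bottle, vitamin_jar, teaspoon, mug, saucer, tumbler, sugar_bowl from where it was at the start of the episode above 0.025 m).
It also fails if it takes over 48 s, if anything falls off the work surface, if the arm or the gripper's body presses on something with over 40 N, if the wrist force passes 120 N, or if a joint passes its speed limit or range.

## Working session

There is one attempt and no reset: what is moved stays moved. The work goes in short steps, Python scripts to look and compute and a tool call to move; the robot and the scene stay as the last step left them, time stands still between calls to the robot, and variables do not carry over. Pictures are saved under pics/ and viewed, about 8 in all and at most 12, crops included, and the job is handed in when it is done.

Besides the shell and the picture viewer there is one more tool, called after ">>>" as a command line: name --argument value ..., lists and objects as JSON in quotes. move_arm: Moves the arm, as the interface text tells. Its arguments: {"type":"object","properties":{"moves":{"type":"string"},"grip":{"type":"number"},"grip_force":{"type":"number"}},"required":["moves"]}

```bash
mkdir -p pics
cat > h.py <<'E'
import numpy as np,cv2
from workcell import bot
def grab(n,f):
    p=bot.grab_frame(n); cv2.imwrite(f'pics/{f}.png',p['frame'][:,:,::-1]); return p
def rot(p):
    a=np.array(p['attitude'],float)
    if a.shape==(3,3): return a
    from scipy.spatial.transform import Rotation as R
    return R.from_euler('xyz',a).as_matrix() if a.size==3 else R.from_quat(a).as_matrix()
def ray(p,uv):
    K=p['K']; d=np.array([(uv[0]-K[0][2])/K[0][0],-(uv[1]-K[1][2])/K[1][1],-1.]); return rot(p)@d
def onz(p,uv,z):
    d=ray(p,uv); e=np.array(p['eye']); return e+d*(z-e[2])/d[2]
def dep(p,uv):
    z=p['z_map'][int(round(uv[1])),int(round(uv[0]))]; return np.array(p['eye'])+ray(p,uv)*z
E
python3 - <<'E'
from h import *
s=bot.observe(); print(s['clock'],s['position'],s['tool_rot'],s['force'])
for n in('top','side'):
    p=grab(n,n+'0'); print(n,p['eye'],p['attitude'],[k for k in p],p['K'])
    for l in ['organiser']+[f'lid{i}_front' for i in range(1,8)]:
        r=bot.pinpoint(p,l)[:2]
        for q in r: print(l,np.round(q['at'],1),round(q['conf'],2),np.round(onz(p,q['at'],0.0 if l=='organiser' else .055),3),np.round(dep(p,q['at']),3))
    if n=='top':
        for l in 'pill_bottle vitamin_jar teaspoon mug saucer tumbler sugar_bowl'.split():
            for q in bot.pinpoint(p,l)[:1]: print(l,round(q['conf'],2),np.round(onz(p,q['at'],0),3))
E
```

```text
0.0 [ 0.23559041 -0.57852657  0.23070691] [-3.14041489e+00  1.11680744e-04  3.86784969e-01] [-0.43555221  0.31841538  0.68359506]
top [0.43147272 0.01076545 1.77718589] [ 0.08584067 -0.01225971 -1.56259012] ['frame', 'z_map', 'K', 'eye', 'attitude', 'shot'] [[536.49678147   0.         323.00217734]
 [  0.         536.49678147 248.23479523]
 [  0.           0.           1.        ]]
organiser [300.4 271.1] 0.6 [0.508 0.064 0.   ] [0.506 0.063 0.053]
lid1_front [261.3 280.3] 0.77 [0.475 0.188 0.055] [0.475 0.188 0.052]
lid1_front [212.5 216.4] 0.25 [0.68  0.349 0.055] [0.687 0.358 0.005]
lid2_front [274.9 279.7] 0.76 [0.477 0.144 0.055] [0.477 0.144 0.059]
lid2_front [314.1 245. ] 0.33 [0.59  0.02  0.055] [0.588 0.02  0.081]
lid3_front [286.4 278.6] 0.58 [0.481 0.107 0.055] [0.481 0.107 0.07 ]
lid4_front [301.2 282.5] 0.63 [0.469 0.06  0.055] [0.47  0.061 0.001]
lid5_front [309.6 279.5] 0.57 [0.479 0.033 0.055] [0.48  0.034 0.006]
lid5_front [314.3 243.5] 0.48 [0.595 0.019 0.055] [0.593 0.019 0.079]
lid6_front [326.8 277.6] 0.48 [ 0.485 -0.022  0.055] [ 0.487 -0.023  0.002]
lid7_front 
[... 730 characters left out ...]
 274.8] 0.56 [0.481 0.137 0.055] [0.48  0.138 0.056]
lid2_front [331.  276.6] 0.75 [0.471 0.14  0.055] [0.471 0.14  0.055]
lid2_front [313.1 254. ] 0.58 [0.564 0.075 0.055] [0.585 0.038 0.023]
lid3_front [335.4 264.3] 0.53 [0.485 0.087 0.055] [0.48  0.097 0.065]
lid4_front [341.3 258.2] 0.57 [0.484 0.054 0.055] [0.503 0.016 0.023]
lid5_front [345.5 251.5] 0.45 [0.488 0.02  0.055] [0.483 0.029 0.063]
lid6_front [348.4 240.5] 0.66 [ 0.505 -0.033  0.055] [ 0.5   -0.022  0.063]
lid6_front [398.1 178.2] 0.35 [ 0.52  -0.445  0.055] [ 0.551 -0.529  0.005]
lid7_front [358.  239.3] 0.45 [ 0.483 -0.052  0.055] [ 0.516 -0.124 -0.002]
lid7_front [340.3 255.9] 0.25 [0.491 0.046 0.055] [0.485 0.058 0.066]
```

```bash
python3 -c "
import cv2
cv2.imwrite('pics/both.png',cv2.resize(cv2.vconcat([cv2.imread('pics/top0.png'),cv2.imread('pics/side0.png')]),(400,600))) " ; ls pics
```

```text
both.png
side0.png
top0.png
```

View pics/top0.png

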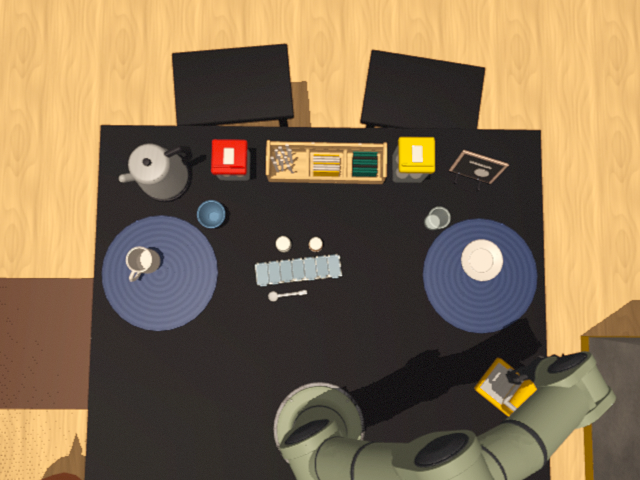

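The top view shows the organiser as a pale row from about (257,275) to (341,267), with the spoon in front at (287,296) and the bottle and jar behind at (316,243) and (283,244). I'll fit its pose from the depth map.

Run:
```python
from h import *
p=bot.grab_frame('top'); K=p['K'];z=p['z_map']
v,u=np.mgrid[:480,:640]
d=np.stack([(u-K[0,2])/K[0,0],-(v-K[1,2])/K[1,1],-np.ones_like(z)],-1)*z[...,None]
W=d@rot(p).T+np.array(p['eye'])
m=(W[...,2]>.02)&(W[...,2]<.1)&(z>0)&(v>252)&(v<292)&(u>245)&(u<350)
f=p['frame'].astype(int).sum(2)
m2=(f>260)&(v>252)&(v<290)&(u>245)&(u<350)
for mm in(m,m2):
    n,l,s,c=cv2.connectedComponentsWithStats(mm.astype(np.uint8)); i=1+s[1:,4].argmax()
    q=np.argwhere(l==i)[:,::-1]
    P=np.array([onz(p,a,.045)[:2] for a in q],np.float32)
    r=cv2.minAreaRect(P*1000); print(s[i],r,np.round(cv2.boxPoints(r)))
cv2.imwrite('pics/c1.png',np.hstack([cv2.resize(p['frame'][235:310,240:360,::-1],(720,450),interpolation=2)]))
```

```text
[ 256  255   86   32 1784] ((509.30108642578125, 69.54165649414062), (74.13347625732422, 272.2113342285156), 7.148576259613037) [[456. 200.]
 [489. -70.]
 [563. -61.]
 [529. 209.]]
[ 254  254   89   33 1982] ((510.9235534667969, 70.73092651367188), (78.02841186523438, 278.87115478515625), 7.235320568084717) [[455. 204.]
 [490. -73.]
 [567. -63.]
 [532. 214.]]
```

View pics/c1.png

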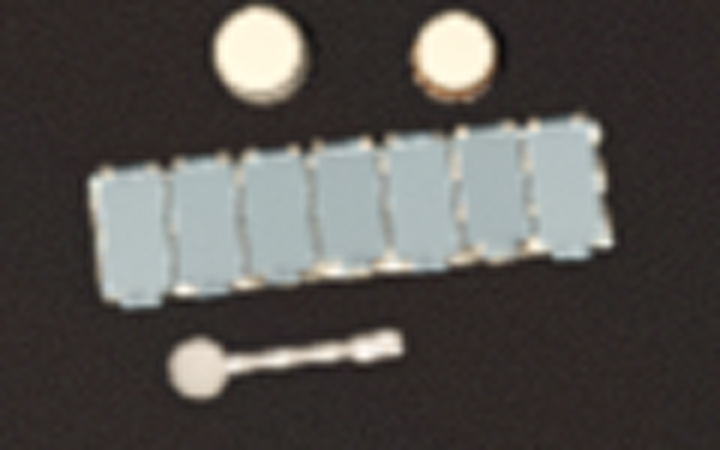

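>>> move_arm --moves "20 10 0 -0.12; 40 20 0 -0.24; 60 30 0 -0.36; 80 40 0 -0.48; 100 50 0 -0.6; 120 60 0 -0.7; 140 60 0 -0.8; 170 60 0 -0.9; 200 60 0 -1.0; 230 60 0 -1.1" --grip 0 --grip_force 20

```text
clock: 2.13
position: [0.4724, -0.5472, 0.2313]
tool_rot: [-3.142, -0.0, 1.491]
force: [0.6, -0.1, -0.0]
grip_width: -0.0001
```

>>> move_arm --moves "36 -2 0 -0.02; 72 -4 0 -0.04; 108 -6 0 -0.06; 144 -8 0 -0.08; 180 -10 0 -0.1; 216 -12 0 -0.12; 252 -14 0 -0.14; 288 -16 0 -0.16; 324 -18 0 -0.18; 360 -20 0 -0.202"

```text
clock: 2.97
position: [0.4814, -0.1857, 0.2315]
tool_rot: [3.141, 0.0, 1.689]
force: [-0.1, -0.2, 1.1]
grip_width: 0.0003
```

>>> move_arm --moves "36 -40 0 0; 72 -55 0 0; 108 -60 0 0; 144 -62 0 0; 180 -65 0 0; 215 -65 0 0; 240 -65 0 0; 250 -65 0 0; 250 -65 0 0; 250 -65 0 0"

```text
clock: 3.8
position: [0.3877, 0.0534, 0.2314]
tool_rot: [3.141, 0.0, 1.69]
force: [0.3, 0.8, -0.3]
grip_width: 0.0002
```

Run:
```python
from h import *
s=bot.observe(); print(s['clock'],s['position'],s['tool_rot'],s['force'])
p=grab('wrist','w0'); print(p['eye'])
for i in range(1,8):
    for q in bot.pinpoint(p,f'lid{i}_front')[:2]: print(i,np.round(q['at']),round(q['conf'],2),np.round(onz(p,q['at'],.055),3),np.round(dep(p,q['at']),3))
for q in bot.pinpoint(p,'organiser')[:1]: print(q,onz(p,q['at'],0))
```

```text
3.8 [0.38773855 0.05340477 0.23138965] [3.14141186e+00 1.80430581e-04 1.68985527e+00] [ 0.29275345  0.7655702  -0.32128335]
[0.38027269 0.12043095 0.37349264]
1 [434.  64.] 0.89 [0.463 0.183 0.055] [0.464 0.183 0.052]
2 [437. 117.] 0.66 [0.473 0.145 0.055] [0.472 0.144 0.059]
3 [438. 166.] 0.88 [0.482 0.107 0.055] [0.48  0.107 0.062]
4 [439. 214.] 0.66 [0.492 0.067 0.055] [0.487 0.069 0.067]
5 [428. 256.] 0.94 [0.489 0.028 0.055] [0.488 0.029 0.057]
6 [429. 300.] 0.9 [ 0.499 -0.013  0.055] [ 0.495 -0.008  0.066]
7 [417. 332.] 0.84 [ 0.494 -0.046  0.055] [ 0.495 -0.048  0.052]
{'at': [444.1, 201.5], 'conf': 0.63} [0.5129087  0.07072762 0.        ]
```

View pics/w0.png

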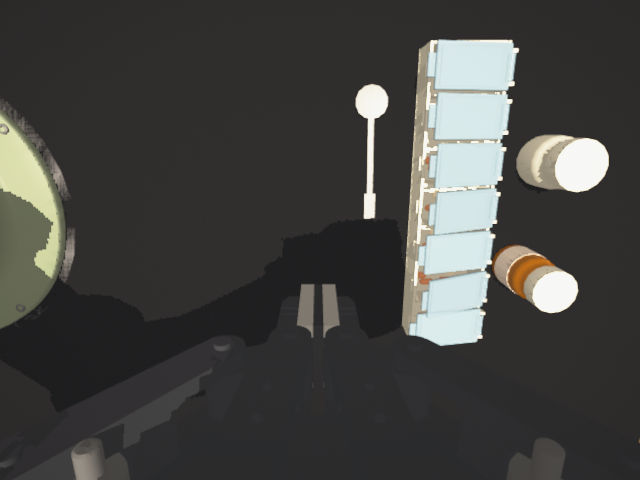

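The wrist view confirms the pose: origin about (0.513, 0.071), yaw 0.12, lid fronts down column ~430 from row 64 (lid 1) to row 332 (lid 7). Next is hovering over lid 1.

>>> move_arm --moves "25 22 0 0; 50 44 10 0; 75 66 30 0; 100 88 60 0; 118 104 90 0; 118 104 120 0; 118 104 145 0; 118 104 145 0; 118 104 145 0; 118 104 145 0"

```text
clock: 5.08
position: [0.4777, 0.1829, 0.0877]
tool_rot: [3.14, -0.0, 1.688]
force: [-0.3, -0.5, 0.2]
grip_width: -0.0001
```

Run:
```python
from h import *
s=bot.observe(); print(s['clock'],s['position'],s['tool_rot'],s['force'])
p=grab('wrist','w1')
```

```text
5.0833 [0.47766151 0.1829215  0.08767869] [ 3.14037051e+00 -3.45437382e-04  1.68843887e+00] [-0.26977161 -0.45650155  0.23748176]
```

View pics/w1.png

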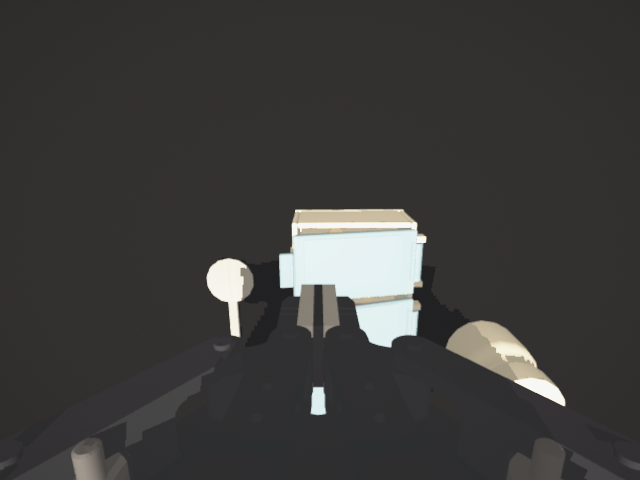

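The fingertips (cols 298–340, row 285) are over lid 1's front part. Pressing down slowly.

>>> move_arm --moves "0 0 10 0; 0 0 18 0; 0 0 24 0; 0 0 29 0; 0 0 33 0; 0 0 37 0; 0 0 40 0; 0 0 42 0; 0 0 44 0; 0 0 44 0"

```text
clock: 5.97
position: [0.477, 0.1828, 0.042]
tool_rot: [-3.141, 0.0, 1.689]
force: [-0.3, 0.2, 0.9]
grip_width: -0.0
```

```bash
cat > lids.py <<'E'
from h import *
s=bot.observe(); print(s['clock'],s['position'],s['tool_rot'],s['force'])
import sys
p=grab('side',sys.argv[1]); cv2.imwrite('pics/'+sys.argv[1]+'c.png',cv2.resize(p['frame'][200:320,260:420,::-1],(800,600)))
E
python3 lids.py s1
```

```text
5.9667 [0.47700664 0.18282137 0.04202999] [-3.14135979e+00  6.45460692e-06  1.68887142e+00] [-0.32792884  0.19696346  0.89462379]
```

View pics/s1c.png

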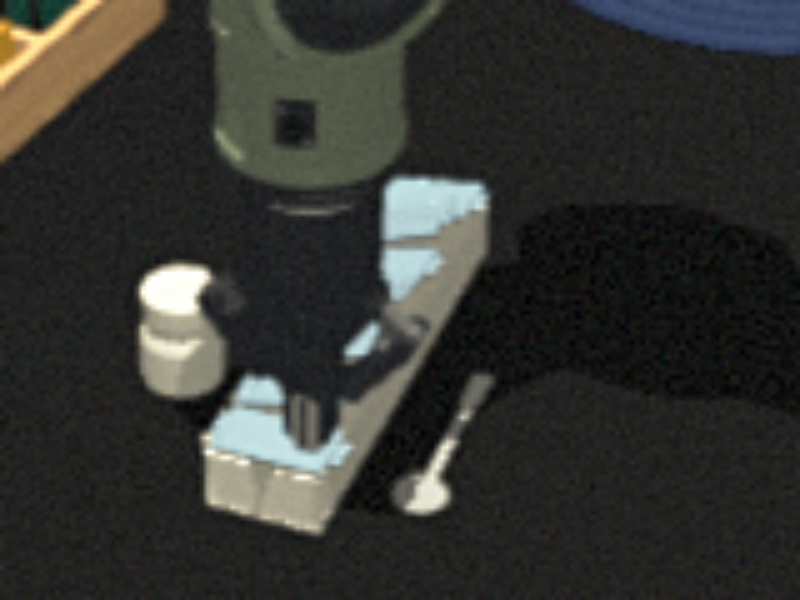

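Lid 1 is down flush with the tray at 0.9 N (tip at 42 mm). Now I'll hop to lid 2 and press it slowly.

>>> move_arm --moves "0 0 0 0; 0 0 -15 0; 0 0 -32 0; 0 0 -40 0; -5 0 -40 0; -18 0 -40 0; -32 0 -40 0; -38.7 0 -40 0; -38.7 0 -38 0; -38.7 0 -35 0"

```text
clock: 6.85
position: [0.4817, 0.1443, 0.077]
tool_rot: [3.141, -0.0, 1.688]
force: [0.7, -0.0, 0.5]
grip_width: -0.0002
```

>>> move_arm --moves "0 0 5 0; 0 0 10 0; 0 0 15 0; 0 0 19 0; 0 0 23 0; 0 0 27 0; 0 0 31 0; 0 0 33 0; 0 0 35 0; 0 0 35 0"

```text
clock: 7.68
position: [0.4816, 0.1444, 0.042]
tool_rot: [-3.141, -0.0, 1.689]
force: [0.0, 0.3, -0.2]
grip_width: -0.0003
```

```bash
python3 lids.py s2
```

```text
7.6833 [0.48155946 0.14436353 0.04199809] [-3.14132977e+00 -7.67492593e-07  1.68881068e+00] [ 0.0328991   0.32384541 -0.15209575]
```

View pics/s2c.png

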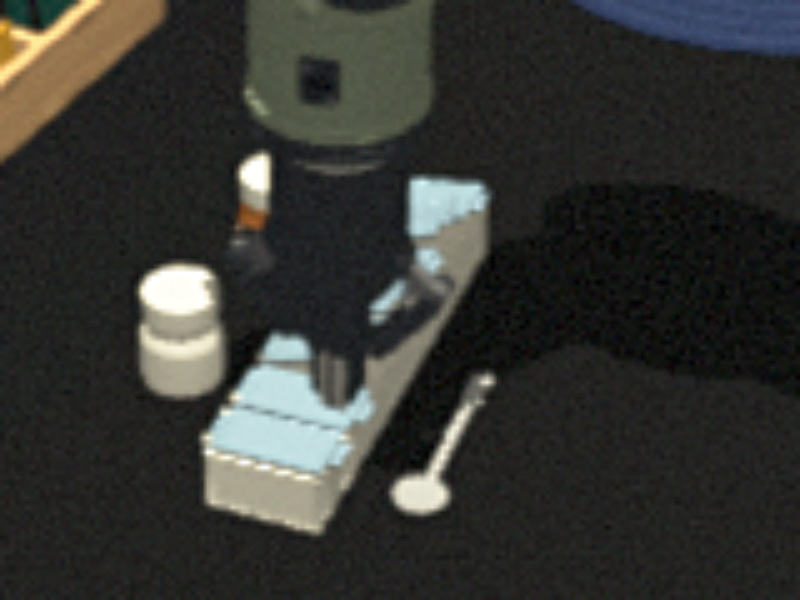

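Lids 1 and 2 are flush and the organiser hasn't moved. I'll repeat the pattern for lids 3 to 7.

>>> move_arm --moves "0 0 0 0; 0 0 -15 0; 0 0 -32 0; 0 0 -40 0; -5 0 -40 0; -18 0 -40 0; -32 0 -40 0; -38.7 0 -40 0; -38.7 0 -38 0; -38.7 0 -35 0"

```text
clock: 8.57
position: [0.4863, 0.1059, 0.077]
tool_rot: [3.141, -0.0, 1.688]
force: [-0.3, -0.0, 0.5]
grip_width: -0.0002
```

>>> move_arm --moves "0 0 5 0; 0 0 10 0; 0 0 15 0; 0 0 19 0; 0 0 23 0; 0 0 27 0; 0 0 31 0; 0 0 33 0; 0 0 35 0; 0 0 35 0"

```text
clock: 9.4
position: [0.4861, 0.1059, 0.042]
tool_rot: [-3.141, 0.0, 1.689]
force: [-0.4, 0.6, 0.2]
grip_width: 0.0001
```

>>> move_arm --moves "0 0 0 0; 0 0 -15 0; 0 0 -32 0; 0 0 -40 0; -5 0 -40 0; -18 0 -40 0; -32 0 -40 0; -38.7 0 -40 0; -38.7 0 -38 0; -38.7 0 -35 0"

```text
clock: 10.23
position: [0.4908, 0.0675, 0.0769]
tool_rot: [3.141, -0.0, 1.688]
force: [0.8, 0.1, 0.6]
grip_width: 0.0001
```

>>> move_arm --moves "0 0 5 0; 0 0 10 0; 0 0 15 0; 0 0 19 0; 0 0 23 0; 0 0 27 0; 0 0 31 0; 0 0 33 0; 0 0 35 0; 0 0 35 0"

```text
clock: 11.07
position: [0.4907, 0.0675, 0.042]
tool_rot: [-3.141, -0.0, 1.689]
force: [0.3, 0.1, 0.7]
grip_width: 0.0002
```

```bash
python3 lids.py s4
```

```text
11.0667 [0.49066335 0.06751649 0.04199282] [-3.14131614e+00 -5.24167720e-05  1.68877102e+00] [0.32596262 0.11772153 0.69541546]
```

View pics/s4c.png

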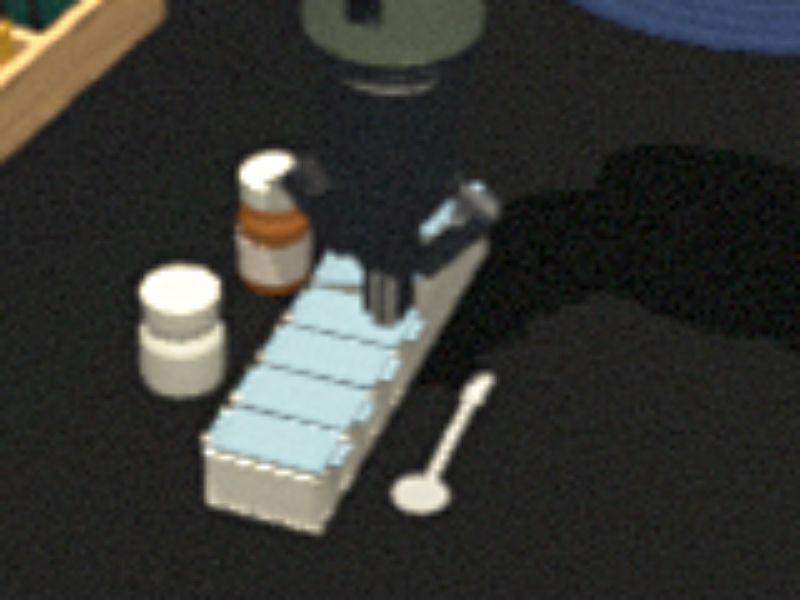

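Lids 1–4 are shut and nothing around them has moved. Continuing.

>>> move_arm --moves "0 0 0 0; 0 0 -15 0; 0 0 -32 0; 0 0 -40 0; -5 0 -40 0; -18 0 -40 0; -32 0 -40 0; -38.7 0 -40 0; -38.7 0 -38 0; -38.7 0 -35 0"

```text
clock: 11.95
position: [0.4953, 0.029, 0.0769]
tool_rot: [3.141, -0.0, 1.688]
force: [-0.2, -0.2, -1.2]
grip_width: 0.0002
```

>>> move_arm --moves "0 0 5 0; 0 0 10 0; 0 0 15 0; 0 0 19 0; 0 0 23 0; 0 0 27 0; 0 0 31 0; 0 0 33 0; 0 0 35 0; 0 0 35 0"

```text
clock: 12.78
position: [0.4952, 0.0291, 0.042]
tool_rot: [-3.141, -0.0, 1.689]
force: [-0.1, 0.3, -0.0]
grip_width: -0.0
```

>>> move_arm --moves "0 0 0 0; 0 0 -15 0; 0 0 -32 0; 0 0 -40 0; -5 0 -40 0; -18 0 -40 0; -32 0 -40 0; -38.7 0 -40 0; -38.7 0 -38 0; -38.7 0 -35 0"

```text
clock: 13.62
position: [0.4998, -0.0094, 0.0769]
tool_rot: [3.142, -0.0, 1.688]
force: [0.8, -0.1, 0.6]
grip_width: 0.0002
```

>>> move_arm --moves "0 0 5 0; 0 0 10 0; 0 0 15 0; 0 0 19 0; 0 0 23 0; 0 0 27 0; 0 0 31 0; 0 0 33 0; 0 0 35 0; 0 0 35 0"

```text
clock: 14.45
position: [0.4998, -0.0094, 0.042]
tool_rot: [-3.141, -0.0, 1.689]
force: [-0.1, -0.2, 0.3]
grip_width: 0.0002
```

>>> move_arm --moves "0 0 0 0; 0 0 -15 0; 0 0 -32 0; 0 0 -40 0; -5 0 -40 0; -18 0 -40 0; -32 0 -40 0; -38.7 0 -40 0; -38.7 0 -38 0; -38.7 0 -35 0"

```text
clock: 15.28
position: [0.5044, -0.0478, 0.0769]
tool_rot: [3.142, -0.0, 1.688]
force: [-0.1, 0.8, -0.0]
grip_width: -0.0001
```

>>> move_arm --moves "0 0 5 0; 0 0 10 0; 0 0 15 0; 0 0 19 0; 0 0 23 0; 0 0 27 0; 0 0 31 0; 0 0 33 0; 0 0 35 0; 0 0 35 0"

```text
clock: 16.12
position: [0.5043, -0.0478, 0.042]
tool_rot: [-3.141, -0.0, 1.689]
force: [0.8, -0.4, -0.5]
grip_width: 0.0
```

>>> move_arm --moves "0 0 0 0; 0 0 0 0; 0 0 -15 0; 0 0 -35 0; 0 0 -60 0; 0 0 -90 0; -20 0 -120 0; -50 0 -140 0; -80 0 -150 0; -110 0 -150 0"

```text
clock: 16.95
position: [0.5184, -0.1587, 0.1952]
tool_rot: [3.138, 0.002, 1.689]
force: [0.6, -0.1, -0.3]
grip_width: 0.0001
```

>>> move_arm --moves "-30 -10 0 0; -60 -20 0 0; -90 -30 0 0; -110 -30 0 0; -130 -30 0 0; -140 -30 0 0; -140 -30 0 0; -140 -30 0 0; -140 -30 0 0; -140 -30 0 0"

```text
clock: 17.78
position: [0.5043, -0.2983, 0.1924]
tool_rot: [3.141, -0.0, 1.69]
force: [-0.2, -0.7, 0.1]
grip_width: 0.0004
```

```bash
python3 lids.py s7
python3 - <<'E'
from h import *
p=bot.grab_frame('top'); print([np.round(onz(p,bot.pinpoint(p,'organiser')[0]['at'],0),3)])
for i in range(1,8):
    for q in bot.pinpoint(p,f'lid{i}_front')[:1]: print(i,round(q['conf'],2),np.round(dep(p,q['at']),3))
o=np.array([.513,.0705]);c,s=np.cos(.122),np.sin(.122)
K=p['K'];e=np.array(p['eye']);R=rot(p)
for i in range(7):
  h=[]
  for lx in(-28,-20):
    l=np.array([lx,116.1-38.7*i])/1000; w=np.array([o[0]+c*l[0]-s*l[1],o[1]+s*l[0]+c*l[1],.041])
    k=R.T@(w-e); u=K[0,2]-K[0,0]*k[0]/k[2]; v=K[1,2]+K[1,1]*k[1]/k[2]; h.append(dep(p,(u,v))[2])
  print(i+1,np.round(h,4))
E
```

```text
17.7833 [ 0.50431222 -0.29830634  0.19244712] [ 3.14143517e+00 -2.36818727e-04  1.69032023e+00] [-0.23268964 -0.73803361  0.08737674]
[array([0.499, 0.074, 0.   ])]
1 0.77 [0.474 0.19  0.04 ]
2 0.52 [0.475 0.146 0.043]
3 0.6 [0.475 0.099 0.044]
4 0.72 [0.594 0.123 0.064]
6 0.72 [0.5   0.071 0.045]
7 0.64 [ 0.547 -0.534  0.013]
1 [0.0338 0.041 ]
2 [0.043  0.0361]
3 [0.0391 0.0368]
4 [0.0432 0.0444]
5 [0.04   0.0358]
6 [0.0413 0.0392]
7 [0.0424 0.0426]
```

View pics/s7c.png

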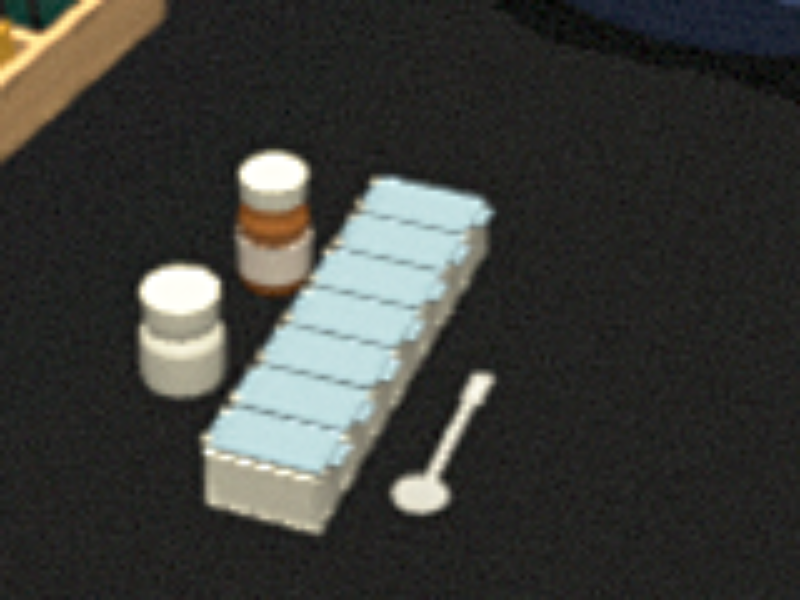

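All seven lids lie flush, the organiser and its neighbours haven't moved, and the arm is clear. Handing in.

```bash
python3 -c "
from workcell import bot
print(bot.job_done())"
```

```text
the job is handed in; nothing more can be done
None
```

I pressed all seven lids shut one at a time, from left to right, in a single pass with the closed fingers. I stayed within about 4 cm of the shut lids between presses, then moved the arm clear and handed the job in at about 18 s. No verdict was reported.

**Last checks that agreed:**
- **Lids:** the fingertip reached 42 mm above the table on every lid, against 41 mm for a fully shut one. In the last side view all seven are flush with the tray.
- **Force:** readings at the end of each move were about 1 N at most.
- **Surroundings:** the organiser, bottle, jar and spoon show no visible shift in the side views.
- **Arm:** it ended about 0.25 m from the row, touching nothing.

**Checks that were noisy or disagreed:**
- **Lid heights:** the top camera's depth gave 34–44 mm across the lids, too coarse to confirm the angles by itself.
- **Organiser position:** the last top-camera detection was about 14 mm from my earlier estimate. I put this down to detector error, because the side view shows no movement.
- **Lid detections:** in that last picture lids 4, 6 and 7 were detected in the wrong place and lid 5 was missed.

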